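# Fetch the round-footed holder from the covered carousel and slide it into the sloped rest

### The arm

A 6-joint arm with a two-finger parallel gripper is mounted at the origin on the work surface. World frame = base frame: x ahead of the robot, y to its left, z up, the work surface at z = 0. Lengths are in m, angles in rad, forces in N, time in s.
With the tool pointing down it reaches from about 0.35 to 0.775 m from the base axis. Payload 7.3 kg.
Tool frame: the origin (TCP) lies on the centre line of the jaws, within the pads' length; the fingertips stand ahead of it and the grasp point (between the pads) lies 11 mm behind it (robot.nose_length is the z of the fingertips in the tool frame, in m); z points along the fingers, y is the line along which they close (so a half turn about z gives the same grasp; the last joint's range is limited). The gripper opens to 92 mm and grips with 3 to 60 N. Pads are 19 mm wide; open, the fingers measure 130 mm over their backs; the gripper's body (75 mm by 190 mm) begins 47 mm behind the grasp point.
Start: joints at [1.016, 0.342, 1.524, -0, 1.275, -0.146], TCP at [0.209, 0.482, 0.235] pointing down, gripper open.
Joint ranges: [-2.53, 2.53], [-0.77, 2.02], [0.04, 2.7], [-1, 4.14], [0.28, 2.66], [-3.11, 3.11]. Speed limits (rad/s): [2.57, 2.57, 3.14, 3.14, 3.14, 3.14].

### API

Orientations are given as [roll, pitch, yaw] about the fixed x, y, z axes, in that order (R = Rz(yaw) Ry(pitch) Rx(roll)).
In Python, from cell import robot, cams gives the robot as it stands. The module is installed in compiled form; this text tells all that it offers.
- The arm moves only by the tool carry_out, never from a script. Its argument "deltas" is a list of rows, each a list of 7 numbers: the shift along the tool's x, y, z in cm, then the turn, a rotation vector about the tool's x, y, z in rad, then the opening, from 0 (shut) to 1 (fully open). A call has exactly 8 rows; each row shifts and turns the commanded pose from where the row before left it, along the tool's axes as they then stand; what a row does not reach is not made up. A row lasts 1/12 s, in which the tool goes at most 41.7 mm and 7.16 degrees, less where a joint would pass 70% of its speed; a pose out of reach is approached as far as the arm can. A call is refused whole if a number of a shift passes 4.17 or a number of a turn 0.125, either way. A call with a gripper value outside its range is refused whole. The fingers move at their own pace and stop on an object; "force" is the grip in N (left out, the last holds). Time passes only in rows, so rows that do not move let the fingers close, or fill a call up. It gives the time, the measured TCP pose, the force, the opening and the grip force at its end, in the units of the state.
- robot.observe(): the state, without advancing time (a new reading comes with each control period).
- cams.read_camera(name): name is "scene" or "top"; returns a dict with "image" (480x640x3 uint8, blue, green, red), "depth" (480x640 float32, m along the optical axis (not along the pixel's ray), 0 where there is no reading), "fx", "fy", "cx", "cy" (pixels), "world_to_cam" (4x4, takes a point from world to camera coordinates). Camera axes: x right, y up, looking along -z (the intrinsics and any distortion apply to the point x, -y, -z); pixel columns grow to the right and rows downward; lengths in m; the calibration is good to about 2 mm. A picture is of the moment at which its call begins.
- robot.hand_in(): hands the job in; it is judged then, once.
The state is a dict: "time": time; "qpos": joint angles; "qvel": joint speeds; "joint_efforts": joint torques, N m; "tool_pos": TCP position; "tool_rot": TCP orientation; "contact_force": force on the tool from outside, world axes, zero at the start; "torque": the same for the moment, N m; "opening": finger opening in m; "grip_force": force on a finger pad.
Only numpy, scipy, OpenCV 4.12 (cv2) and the standard library are available. Lean on these libraries where they do the work, as an engineer would, in place of code of your own. Each camera call takes 0.05 s, during which the arm holds its last target. There are 200 camera calls.

### The job

Turn the carousel's clear cover by its post until the open quarter lines up with the compartment of the round-footed holder, then lift that holder out through the opening. Set it flat on the open upper part of the sloped bench rest and slide it down under the lips until its foot is fully home against the end wall, and let go. Leave the square-footed holder, the bell, the bottle, the loupe, the tool stand and the magnifier where they are.

Things in the scene. Friction and masses are not known exactly. Their poses are not given: they have to be found in the camera images.
- carousel: Fixed round tray, 280 mm across; origin at its centre on the bench. Floor 8 mm up; outer wall 4 mm thick, 74 mm high; hub 68 mm across. Walls 4 mm thick at +-45 and +-135 degrees from its x axis make four quarter compartments, centred on +x, +y, -x, -y. +x is empty; the round holder, square holder and bell stand in the others, in any order, about 86 mm from the axis.
- cover_hub (a point): Top of the nut on the axis of the clear cover, 92 mm above the bench. The cover is a flat disc, 280 mm across, underside 76 and top 80 mm up, one quarter cut away; a raised aluminium boss 68 mm across stands 4 mm above it at the middle. It turns endlessly either way about the carousel's vertical axis (friction about 1.5 N at its post) and stays where left.
- opening (a point): Middle of the cover's cut-away quarter, 86 mm from the axis, 80 mm above the bench; turns with the cover. The opening spans 82 degrees from the 34 mm radius boss out to the rim, and is open at the rim; here it is about 112 mm wide between its straight steel-edged sides. At the start it stands over the carousel's empty +x compartment, within 30 degrees.
- cover_post (a point): Centre of the top end of the upright round steel post for turning the cover: 16 mm diameter, 38 mm tall, from 80 to 118 mm above the bench, fixed to the cover 86 mm from its axis, straight across from the opening (180 degrees). It does not spin on the cover: gripped by a tool that keeps its yaw, it rolls between the fingers on a long turn and can roll out.
- round_holder: Loose plain steel holder, 0.2 to 0.45 kg: round flat foot 70 mm in diameter, 10 mm thick, with an upright round stem 20 mm in diameter in its middle; 64 mm tall in all. Origin at the centre of the foot's underside, z along the stem. Starts upright in a compartment, its underside 8 mm above the bench, its top 4 mm below the cover.
- pocket: Undercut pocket of the fixed sloped aluminium rest, rising 30 degrees away from the robot. Origin on the sloped floor, 36 mm above the bench, where the holder's underside centre lies when fully home; z square to the slope, x uphill, y left. End wall face at x = -35 mm; side wall faces at y = +-37.5 mm, from x = -35 to +30 mm; walls 14 mm high, carrying lips that overhang inward.
- entry (a point): Point on the sloped floor in the middle of the rest's bare upper part, 78 mm uphill of the pocket's origin; the floor is 95 mm wide and bare from x = 30 to 125 mm in the pocket's frame. The pocket's lips lie 14 to 19 mm above the floor: over the low end to x = -22 mm, and along the sides (up to x = 30 mm) inward to y = +-22 mm, so a 44 mm gap lets the stem pass.
- square_holder: Loose plain steel holder with a square foot, 56 x 56 x 10 mm, and a 20 mm round stem, 64 mm tall in all; stands in the carousel; to be left alone. Origin at the centre of its underside.
- bell: Loose steel bell-shaped cover with no stem, 64 mm diameter, 55 mm tall; stands in the carousel; to be left alone. Origin at the centre of its underside.
- fluid_bottle: Loose amber glass bottle, 54 mm diameter, 125 mm tall, standing between the carousel and the rest; to be left alone. Origin at the centre of its underside.
- loupe: Loose black eye loupe standing on its small end, 48 mm diameter at the top, 60 mm tall; to be left alone. Origin at the centre of its underside.
- tool_stand: Loose dark wooden block, 60 x 130 x 40 mm, with four thin upright tool handles up to 110 mm above the bench; to be left alone. Origin at the centre of its underside, its long side along its own y axis.
- magnifier: Loose bench magnifier on a round steel base 90 mm across and 16 mm high, between the carousel and the rest, toward their far side: a thin column (12 mm) rises from the middle of the base to 240 mm and carries a flat round lens, 90 mm across, level at 234 to 246 mm, its centre 70 mm from the column toward the magnifier's own -x. To be left alone. Origin at the centre of its underside.
Things that resemble listed ones, but are neither listed nor needed, are in the scene too. Leave any pink or purple look-alike of the part that bears pocket alone.

How it is judged:
By the outcome, as a careful person would: the job done as asked, in the order asked, and still so for the second after the job is handed in, with the robot touching nothing.
It also fails if it takes over 67 s, if anything falls off the work surface, if the arm or the gripper's body presses on something with over 40 N, if the wrist force passes 120 N, or if a joint passes its speed limit or range.

## Working session

There is one attempt and no reset: what is moved stays moved. The work goes in short steps, Python scripts to look and compute and a tool call to move; the robot and the scene stay as the last step left them, time stands still between calls to the robot, and variables do not carry over. Pictures are saved under pics/ and viewed, at most 10 in all, crops included, and the job is handed in when it is done.

Besides the shell and the picture viewer there is one more tool, called by a JSON object that holds its "method" and its "body", one argument or row to a line. carry_out: Moves the arm, as the interface text tells. Its arguments: {"type":"object","properties":{"deltas":{"type":"array","items":{"type":"array","items":{"type":"number"}}},"force":{"type":"number"}},"required":["deltas"]}

```bash
mkdir -p pics
cat > h.py <<'E'
import numpy as np, cv2
from cell import robot, cams
def K(c): return c["fx"],c["fy"],c["cx"],c["cy"]
def pts(c):
    fx,fy,cx,cy=K(c); d=c["depth"]; v,u=np.mgrid[0:480,0:640]
    P=np.stack([(u-cx)/fx*d,-(v-cy)/fy*d,-d,np.ones_like(d)],-1)
    return (P@np.linalg.inv(c["world_to_cam"]).T)[...,:3]
def ray(c,u,v,z):
    fx,fy,cx,cy=K(c); M=np.linalg.inv(c["world_to_cam"])
    o=M[:3,3]; d=M[:3,:3]@np.array([(u-cx)/fx,-(v-cy)/fy,-1]); return o+d*(z-o[2])/d[2]
E
python3 - <<'E'
from h import *
for n in("top","scene"):
    c=cams.read_camera(n); cv2.imwrite(f"pics/{n}0.png",c["image"]); np.save(f"{n}0.npy",pts(c))
    print(n,{k:v for k,v in c.items() if k not in("image","depth")})
print(robot.observe(), robot.nose_length)
E
```

```text
top {'fx': 618.0943544809967, 'fy': 618.0943544809967, 'cx': 309.5301393677194, 'cy': 242.01370905299476, 'world_to_cam': array([[-1.57400312e-02, -9.99875986e-01, -5.13633064e-04,
        -8.48352803e-02],
       [ 9.94931517e-01, -1.57132156e-02,  9.93195456e-02,
        -5.18881512e-01],
       [-9.93152994e-02,  1.05226302e-03,  9.95055458e-01,
        -1.86871974e+00],
       [ 0.00000000e+00,  0.00000000e+00,  0.00000000e+00,
         1.00000000e+00]])}
scene {'fx': 614.2293517881765, 'fy': 614.2293517881765, 'cx': 311.8378463454446, 'cy': 236.3886116879923, 'world_to_cam': array([[-6.37424776e-01,  7.70512284e-01, -6.89309286e-04,
         3.79773814e-01],
       [-6.22777227e-01, -5.14680227e-01,  5.89281587e-01,
         2.11906224e-01],
       [ 4.53693928e-01,  3.76051970e-01,  8.07927432e-01,
        -1.83843746e+00],
       [ 0.00000000e+00,  0.00000000e+00,  0.00000000e+00,
         1.00000000e+00]])}
{'time': 0.1, 'qpos': array([ 1.01599476e+00,  3.42669963e-01,  1.52489875e+00,  1.96897956e-09,
        1.27539088e+00, -1.46017335e-01]), 'qvel': array([-9.65582457e-04, -2.78119321e-03, -1.72842161e-03,  1.68348870e-03,
       -2.35560138e-03, -3.58009163e-05]), 'joint_efforts': array([ 1.64478413e-03, -4.31998336e+01, -2.44696122e+01,  7.18207425e-02,
        5.24150231e-02,  7.79086832e-06]), 'tool_pos': array([0.20849176, 0.48145643, 0.23411361]), 'tool_rot': array([-3.14024026e+00, -1.98890040e-04,  2.73280829e+00]), 'contact_force': array([0.71966616, 0.17194451, 0.03308889]), 'torque': array([ 0.00506053, -0.02315252, -0.00709491]), 'grip_force': 0.0, 'opening': 0.09183786570598791} 0.008
```

View pics/top0.png

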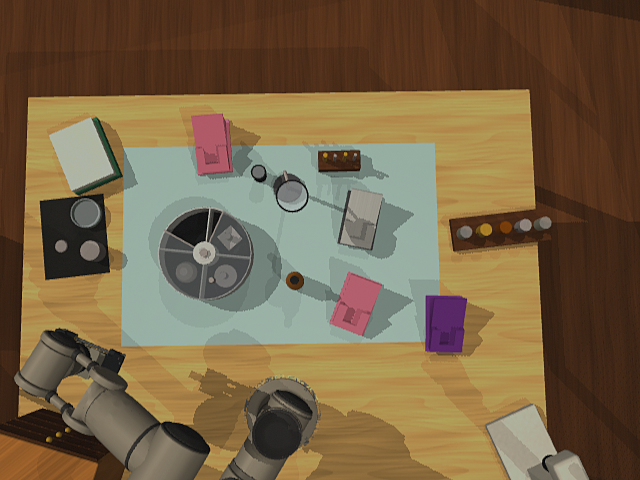

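View pics/scene0.png

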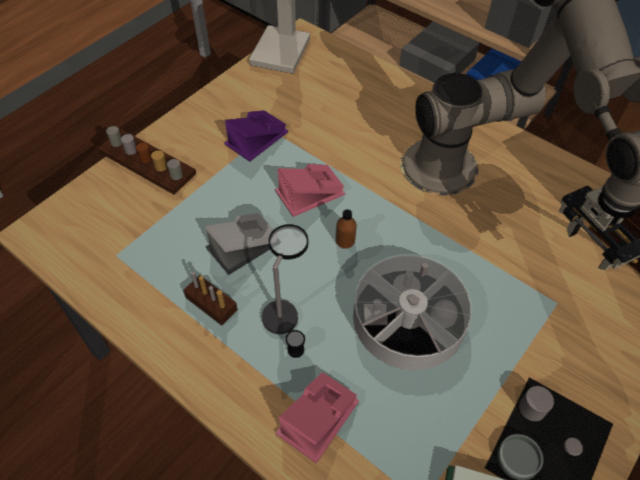

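The top view shows the carousel at (205,253), the grey rest at (360,218), the magnifier lens at (292,195) and the bottle at (295,281). In the scene view the rest is at (240,240). I'll enlarge the carousel and the rest.

Run:
```python
from h import *
t=cv2.imread("pics/top0.png"); s=cv2.imread("pics/scene0.png")
r=lambda im,x,y,w,h,W,H: cv2.resize(im[y:y+h,x:x+w],(W,H),interpolation=cv2.INTER_CUBIC)
a=r(t,155,203,100,100,400,400); b=r(t,330,178,66,80,330,400)   # x4, x5
c=r(s,345,250,133,66,400,200) if 0 else r(s,350,250,124,62,400,200)
d=r(s,200,205,120,72,330,200)
m=np.zeros((600,730,3),np.uint8); m[:400,:400]=a;m[:400,400:]=b;m[400:,:400]=c;m[400:,400:]=d
cv2.imwrite("pics/crop1.png",m)
P=np.load("top0.npy")
np.set_printoptions(precision=3,suppress=True)
for u,v in[(205,253),(205,275),(212,281),(185,270),(232,238),(360,200),(355,235),(360,218),(292,195)]: print(u,v,P[v,u])
# steep slope pixels of rest
```

```text
205 253 [0.484 0.217 0.087]
205 275 [0.419 0.219 0.077]
212 281 [0.399 0.191 0.118]
185 270 [0.435 0.278 0.077]
232 238 [0.527 0.137 0.087]
360 200 [ 0.636 -0.246  0.081]
355 235 [ 0.537 -0.233  0.025]
360 218 [ 0.585 -0.247  0.06 ]
292 195 [ 0.626 -0.047  0.239]
```

View pics/crop1.png

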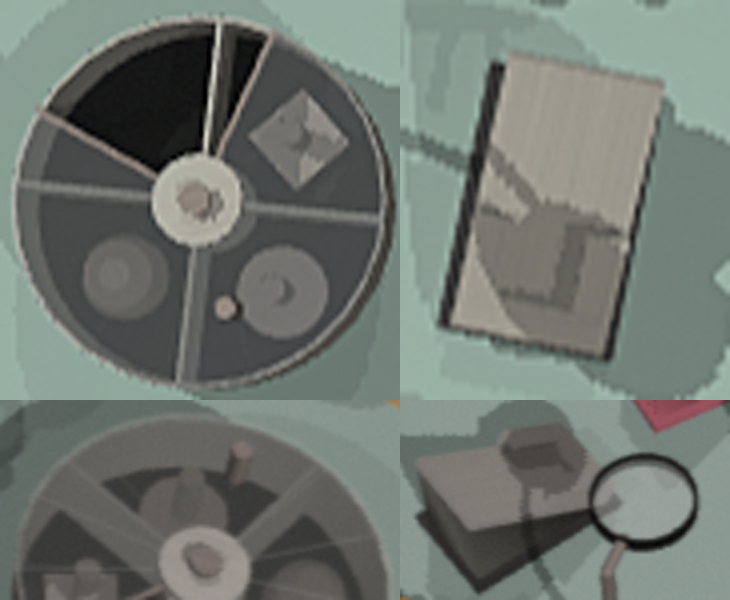

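```bash
cat > m.py <<'E'
from h import *
np.set_printoptions(precision=4,suppress=True)
P=np.load("top0.npy"); S=np.load("scene0.npy"); t=cv2.imread("pics/top0.png")
class C:pass
c=cams.read_camera("top"); t=c["image"]; P=pts(c)
# boss: bright pixels near hub
g=cv2.cvtColor(t,cv2.COLOR_BGR2GRAY)
m=np.zeros_like(g); m[238:268,190:220]=(g[238:268,190:220]>165)*255
k=max(cv2.findContours(m,cv2.RETR_EXTERNAL,cv2.CHAIN_APPROX_NONE)[0],key=cv2.contourArea)
(x,y),r=cv2.minEnclosingCircle(k); o=ray(c,x,y,.084); print("boss",x,y,r,"->",o)
# rim via non-mat: depth ring z>.07 
R=np.linalg.norm(P[...,:2]-o[:2],axis=2)
q=P[(P[...,2]>.068)&(P[...,2]<.085)&(R<.16)]
(e,ax,an)=cv2.fitEllipse(cv2.convexHull((q[:,:2]*1000).astype(np.float32))); print("rim",e,ax)
cen=np.array(e)/1000
q=P[(P[...,2]>.105)&(P[...,2]<.125)&(R<.13)]; print("post",q.mean(0),len(q),np.ptp(q,axis=0))
f=lambda u,v,z:ray(c,155+u/4-.4,203+v/4-.4,z)
ang=lambda p:np.degrees(np.arctan2(p[1]-o[1],p[0]-o[0]))
for n,u,v,z in[("wallUp",218,30,.074),("wallR",375,216,.074),("wallD",184,378,.074),("wallL",25,185,.074),("openL",42,112,.08),("openR",266,42,.08),("post",225,307,.118),("round",280,293,.018),("stem",285,290,.072),("sq",300,139,.018),("bell",125,278,.03)]:
    p=f(u,v,z); print(n,p,"r",np.linalg.norm(p[:2]-o[:2]),"ang",ang(p))
# rest
for A,nm,box in((P,"top",(335,400,185,255)),(S,"scene",(205,290,205,275))):
    u0,u1,v0,v1=box; Q=A[v0:v1,u0:u1]; dx=np.gradient(Q,axis=1);dy=np.gradient(Q,axis=0);n=np.cross(dx,dy);n/=np.linalg.norm(n,axis=2,keepdims=True)+1e-12; n*=np.sign(n[...,2:])
    mk=(abs(n[...,2]-.866)<.05)&(n[...,0]<-.3)&(Q[...,2]>.02)&(Q[...,2]<.15); p=Q[mk]
    for _ in range(6):
        ce=p.mean(0); nn=np.linalg.svd(p-ce)[2][2]; nn*=np.sign(nn[2]); p=Q[mk]; d=(p-ce)@nn; p=p[abs(d-np.median(d))<.004] if _<1 else p[abs(d)<.003]
    print(nm,"normal",nn,"n",len(p),"yawdeg",np.degrees(np.arctan2(-nn[1],-nn[0])),"centre",ce)
    yaw=np.arctan2(-nn[1],-nn[0]); Yv=np.array([-np.sin(yaw),np.cos(yaw),0]); Xv=np.cross(Yv,nn)
    print(" X",Xv,"Y",Yv,"yrange",np.percentile(p@Yv,[0,1,99,100]),"zrange",np.percentile(p[:,2],[0,100]))
    allp=Q.reshape(-1,3); d=(allp-ce)@nn; near=allp[(d>-.004)&(d<.03)&(allp[:,2]>.012)&(abs((allp-ce)@Yv)<.07)]
    a=near@Xv; b=near@Yv; print(" near x",np.percentile(a,[0,1,99,100])," y",np.percentile(b,[0,1,99,100]), "X(z=.036)", ce@Xv+(.036-ce[2])/Xv[2])
# others
for n,u,v,z in[("bottle",295,281,.125),("lens",292,195,.246)]: print(n,ray(c,u,v,z))
hsv=cv2.cvtColor(t,cv2.COLOR_BGR2HSV); pk=np.zeros(g.shape,bool); pk[265:340,325:390]=((hsv[...,0]>165)&(hsv[...,1]>80))[265:340,325:390]
q=P[pk]; print("pink",q.min(0),q.max(0))
E
python3 m.py
```

```text
boss 203.7432403564453 252.229736328125 11.09477424621582 -> [0.4862 0.2212 0.084 ]
rim (484.0880432128906, 221.5679931640625) (278.06072998046875, 280.1343078613281)
post [0.4051 0.1944 0.1156] 27 [0.0886 0.0269 0.0184]
wallUp [0.6137 0.207  0.074 ] r 0.12832576582287117 ang -6.359507517796051
wallR [0.4719 0.09   0.074 ] r 0.13200349915925028 ang -96.22234961019085
wallD [0.3539 0.2321 0.074 ] r 0.1327449971616968 ang 175.31281959646705
wallL [0.4992 0.351  0.074 ] r 0.130353332069755 ang 84.27724560507133
openL [0.5531 0.3373 0.08  ] r 0.1339357769906686 ang 60.03131319420917
openR [0.6032 0.1702 0.08  ] r 0.12764146309491162 ang -23.59166967479861
post [0.4041 0.1947 0.118 ] r 0.08628200393467213 ang -162.11009924763223
round [0.4183 0.1686 0.018 ] r 0.0859256830906992 ang -142.2060225636077
stem [0.4179 0.1575 0.072 ] r 0.09342843501679897 ang -136.94363364954586
sq [0.5366 0.1529 0.018 ] r 0.08488912081439778 ang -53.57682344492756
bell [0.431  0.2849 0.03  ] r 0.08422206932527855 ang 130.94619414713475
top normal [-0.3714  0.0453  0.9274] n 19 yawdeg -6.953678948337642 centre [ 0.5865 -0.2505  0.0621]
 X [ 0.9206 -0.1123  0.3741] Y [0.1211 0.9926 0.    ] yrange [-0.2107 -0.2101 -0.1393 -0.139 ] zrange [0.0299 0.0807]
 near x [0.4707 0.4995 0.6729 0.6779]  y [-0.2307 -0.2269 -0.1258 -0.111 ] X(z=.036) 0.5214906135691648
scene normal [-0.4838  0.0942  0.8701] n 140 yawdeg -11.018352067922267 centre [ 0.6036 -0.2555  0.0675]
 X [ 0.854  -0.1663  0.4929] Y [0.1911 0.9816 0.    ] yrange [-0.1769 -0.1754 -0.0868 -0.0856] zrange [0.0213 0.0987]
 near x [0.4785 0.4847 0.6569 0.6596]  y [-0.1842 -0.1808 -0.0835 -0.0815] X(z=.036) 0.527360784726657
bottle [ 0.3952 -0.0492  0.125 ]
lens [ 0.6251 -0.047   0.246 ]
pink [ 0.2323 -0.3104 -0.0037] [ 0.4246 -0.091   1.911 ]
```

Run:
```python
from h import *
np.set_printoptions(precision=4,suppress=True)
c=cams.read_camera("top"); s=cams.read_camera("scene")
f=lambda u,v,z:ray(c,330+(u-400+.5)/5-.5,178+(v+.5)/5-.5,z)
TL=f(510,52,.0985);TR=f(663,82,.0985);print("top",TL,TR,np.linalg.norm(TL-TR),np.degrees(np.arctan2((TL-TR)[1],(TL-TR)[0]))-90)
# refine by grey segmentation of rest in top image
im=c["image"]; u0,v0=330,178
h=cv2.resize(im[v0:v0+80,u0:u0+66],None,fx=8,fy=8,interpolation=cv2.INTER_CUBIC)
i2=s["image"]; h2=cv2.resize(i2[200:285,195:325],None,fx=5,fy=5,interpolation=cv2.INTER_CUBIC)
h2=h2[:425,:]
m=np.zeros((600,800,3),np.uint8); 
a=cv2.resize(h,(330,400)); m[:425,:650]=h2
cv2.imwrite("pics/rest_s.png",m[:425,:650])
```

```text
top [ 0.6696 -0.2205  0.0985] [ 0.6501 -0.311   0.0985] 0.09253190876376045 -12.165420894112117
```

View pics/rest_s.png

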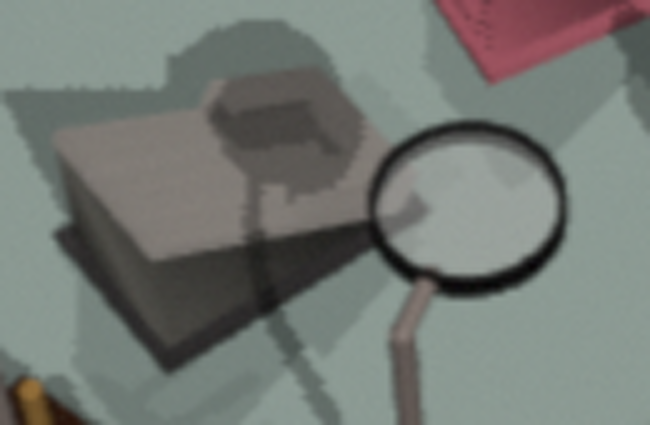

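The picture shows the rest's high edge from (57,132) to (152,260). I'll cast those corners and compare them with the top view.

Run:
```python
from h import *
np.set_printoptions(precision=4,suppress=True)
c=cams.read_camera("top"); s=cams.read_camera("scene")
g=lambda u,v,z:ray(s,195+(u+.5)/5-.5,200+(v+.5)/5-.5,z)
f=lambda u,v,z:ray(c,330+(u-400+.5)/5-.5,178+(v+.5)/5-.5,z)
for L,R in((f(510,52,.0985),f(663,82,.0985)),(g(152,260,.0985),g(57,132,.0985))):
    yaw=np.arctan2((L-R)[1],(L-R)[0])-np.pi/2; M=(L+R)/2; d=np.array([np.cos(yaw),np.sin(yaw),0])
    print(L,R,np.linalg.norm(L-R),"yaw",np.degrees(yaw),"pocket",M-d*.125*.866,"entry",M-d*.047*.866)
# low front edge in top view
BL=f(447,325,.025);BR=f(608,357,.025);print("low",BL,BR,np.linalg.norm(BL-BR),np.degrees(np.arctan2((BL-BR)[1],(BL-BR)[0]))-90)
print(f(532,298,.036))
o=robot.observe();print(o["tool_pos"],o["tool_rot"],o["time"])
```

```text
[ 0.6696 -0.2205  0.0985] [ 0.6501 -0.311   0.0985] 0.09253190876376045 yaw -12.165420894112113 pocket [ 0.554  -0.2429  0.0985] entry [ 0.6201 -0.2572  0.0985]
[ 0.6738 -0.217   0.0985] [ 0.6475 -0.3109  0.0985] 0.09759265738001661 yaw -15.653649477038263 pocket [ 0.5564 -0.2348  0.0985] entry [ 0.6214 -0.253   0.0985]
low [ 0.5143 -0.1833  0.025 ] [ 0.4931 -0.2815  0.025 ] 0.10047766807340476 -12.210221852057302
[ 0.529 -0.235  0.036]
[0.2086 0.4817 0.2346] [-3.1413 -0.      2.7327] 0.35
```

{"method": "carry_out", "body": {
  "deltas": [
    [-2.45,-1.55,0,0,0,0,0.5],
    [-2.45,-1.55,0,0,0,0,0.5],
    [-2.45,-1.55,0,0,0,0,0.5],
    [-2.45,-1.55,0,0,0,0,0.5],
    [-2.45,-1.55,0,0,0,0,0.5],
    [-2.45,-1.55,0,0,0,0,0.5],
    [-2.45,-1.55,0,0,0,0,0.5],
    [-2.45,-1.55,0,0,0,0,0.5]
  ]
}}

```text
time: 1.02
tool_pos: [0.3398, 0.2888, 0.2349]
tool_rot: [3.141, 0.0, 2.733]
contact_force: [0.3, -0.1, 0.5]
opening: 0.0475
grip_force: 0.0
```

{"method": "carry_out", "body": {
  "deltas": [
    [-2.45,-1.55,0,0,0,0,0.5],
    [-2.45,-1.55,0,0,0,0,0.5],
    [-2.45,-1.55,0,0,0,0,0.5],
    [-2.45,-1.52,0,0,0,0,0.5],
    [0,0,2.5,0,0,0,0.5],
    [0,0,2.5,0,0,0,0.5],
    [0,0,2.5,0,0,0,0.5],
    [0,0,0,0,0,0,0.5]
  ]
}}

```text
time: 1.68
tool_pos: [0.4022, 0.1934, 0.1561]
tool_rot: [-3.137, -0.006, 2.732]
contact_force: [-1.1, 0.5, -0.5]
opening: 0.046
grip_force: 0.0
```

{"method": "carry_out", "body": {
  "deltas": [
    [0,0,2.2,0,0,0,0.5],
    [0,0,2.2,0,0,0,0.5],
    [0,0,2.2,0,0,0,0.5],
    [0,0,0,0,0,0,0.5],
    [0,0,0,0,0,0,0],
    [0,0,0,0,0,0,0],
    [0,0,0,0,0,0,0],
    [0,0,0,0,0,0,0]
  ],
  "force": 20
}}

```text
time: 2.35
tool_pos: [0.4055, 0.1948, 0.0951]
tool_rot: [3.14, 0.002, 2.733]
contact_force: [-0.5, 0.1, 0.6]
opening: 0.0238
grip_force: 0.0
```

Run:
```python
from h import *
o=robot.observe();print(o)
```

```text
{'time': 2.35, 'qpos': array([ 2.77153668e-01,  3.84190392e-01,  1.91348681e+00,  6.93863340e-05,
        8.41205080e-01, -8.85033866e-01]), 'qvel': array([-1.52023007e-03,  3.66637188e-03,  6.78837540e-03,  2.70489387e-05,
       -5.37028658e-03, -1.13029539e-03]), 'joint_efforts': array([-2.23786185e-03, -3.83538437e+01, -1.76535147e+01,  1.76170177e-02,
        9.15769720e-02,  1.88962763e-04]), 'tool_pos': array([0.40549684, 0.19480169, 0.09511192]), 'tool_rot': array([3.13983615e+00, 2.06481602e-03, 2.73293587e+00]), 'contact_force': array([-0.47785543,  0.11907279,  0.63186886]), 'torque': array([ 0.00172197,  0.02029937, -0.00543796]), 'grip_force': 0.0, 'opening': 0.02376550753072992}
```

{"method": "carry_out", "body": {
  "deltas": [
    [0,0,0,0,0,0,0],
    [0,0,0,0,0,0,0],
    [0,0,0,0,0,0,0],
    [0,0,0,0,0,0,0],
    [0,0,0,0,0,0,0],
    [0,0,0,0,0,0,0],
    [0.31,0.39,0,0,0,0.0577,0],
    [0.31,0.39,0,0,0,0.0578,0]
  ]
}}

```text
time: 3.02
tool_pos: [0.4028, 0.2041, 0.0946]
tool_rot: [3.141, 0.001, 2.615]
contact_force: [0.1, -0.9, 7.5]
opening: 0.0153
grip_force: 20.0
```

Run:
```python
from h import *
o=robot.observe();print(o['contact_force'],o['torque'],o['opening'],o['tool_pos'])
```

```text
[ 0.14775563 -0.93884942  7.52643833] [-0.3358388   0.15497394  0.05243521] 0.015298704529309665 [0.40276263 0.20413118 0.09461951]
```

{"method": "carry_out", "body": {
  "deltas": [
    [0.61,0.78,0,0,0,0.1155,0],
    [0.61,0.78,0,0,0,0.1155,0],
    [0.61,0.78,0,0,0,0.1155,0],
    [0.61,0.78,0,0,0,0.1155,0],
    [0.61,0.78,0,0,0,0.1155,0],
    [0.61,0.78,0,0,0,0.1155,0],
    [0.61,0.78,0,0,0,0.1155,0],
    [0.61,0.78,0,0,0,0.1155,0]
  ]
}}

```text
time: 3.68
tool_pos: [0.422, 0.2784, 0.0946]
tool_rot: [-3.141, -0.0, 1.688]
contact_force: [-2.9, -3.3, 8.7]
opening: 0.0155
grip_force: 20.0
```

{"method": "carry_out", "body": {
  "deltas": [
    [0.61,0.78,0,0,0,0.1155,0],
    [0.61,0.78,0,0,0,0.1155,0],
    [0.61,0.78,0,0,0,0.1155,0],
    [0.61,0.78,0,0,0,0.1155,0],
    [0.61,0.78,0,0,0,0.1155,0],
    [0.61,0.78,0,0,0,0.1155,0],
    [0.61,0.78,0,0,0,0.1155,0],
    [0.61,0.78,0,0,0,0.1155,0]
  ]
}}

```text
time: 4.35
tool_pos: [0.4931, 0.3068, 0.0947]
tool_rot: [-3.141, 0.0, 0.764]
contact_force: [-4.7, -2.1, 8.5]
opening: 0.0154
grip_force: 20.0
```

{"method": "carry_out", "body": {
  "deltas": [
    [0.61,0.78,0,0,0,0.1155,0],
    [0.61,0.78,0,0,0,0.1155,0],
    [0.61,0.78,0,0,0,0.1155,0],
    [0.61,0.78,0,0,0,0.1155,0],
    [0.61,0.78,0,0,0,0.1155,0],
    [0.61,0.78,0,0,0,0.1155,0],
    [0.61,0.78,0,0,0,0.1155,0],
    [0,0,0,0,0,0,0]
  ]
}}

```text
time: 5.02
tool_pos: [0.5531, 0.2736, 0.0946]
tool_rot: [3.141, 0.001, -0.047]
contact_force: [-4.0, -2.3, 8.7]
opening: 0.0152
grip_force: 20.0
```

{"method": "carry_out", "body": {
  "deltas": [
    [0,0,0,0,0,0,0.5],
    [0,0,0,0,0,0,0.5],
    [0,0,0,0,0,0,0.5],
    [0,0,0,0,0,0,0.5],
    [0,0,-3,0,0,0,0.5],
    [0,0,-3,0,0,0,0.5],
    [0,0,-3,0,0,0,0.5],
    [0,0,-3,0,0,0,0.5]
  ]
}}

```text
time: 5.68
tool_pos: [0.5527, 0.2752, 0.2148]
tool_rot: [3.141, 0.001, -0.039]
contact_force: [0.5, 0.5, 0.2]
opening: 0.046
grip_force: 0.0
```

Run:
```python
from h import *
c=cams.read_camera("top"); s=cams.read_camera("scene")
m=np.hstack([cv2.resize(c["image"][200:305,150:260],(420,400),interpolation=cv2.INTER_CUBIC),cv2.resize(s["image"][240:370,340:480],(380,400),interpolation=cv2.INTER_CUBIC)])
cv2.imwrite("pics/c2.png",m)
```

```text
(no output)
```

View pics/c2.png

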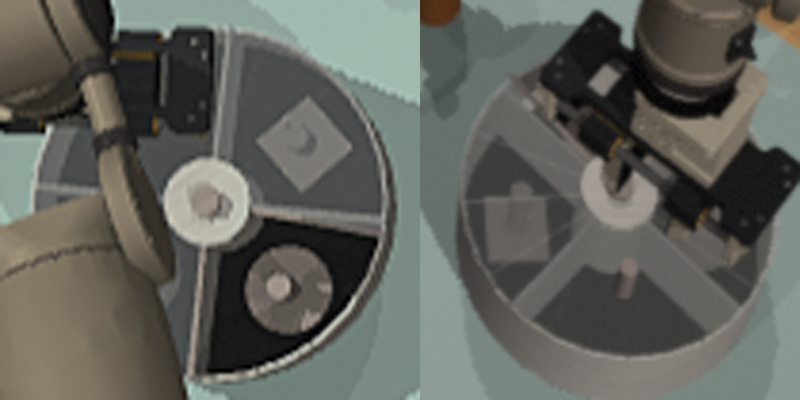

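The opening now stands over the round holder's compartment. The foot is centred at crop (289,290) and the stem top at (280,287).

Run:
```python
from h import *
c=cams.read_camera("top")
g=lambda u,v,z:ray(c,150+(u+.5)/3.818-.5,200+(v+.5)/3.8095-.5,z)
a=g(289,290,.018);b=g(280,287,.072);print(a,b)
im=c["image"][260:292,210:245]; g2=cv2.cvtColor(im,cv2.COLOR_BGR2GRAY); m=(g2>75).astype(np.uint8)*255
for k in cv2.findContours(m,cv2.RETR_EXTERNAL,cv2.CHAIN_APPROX_NONE)[0]:
    if cv2.contourArea(k)>150:
        (x,y),r=cv2.minEnclosingCircle(k);print(x+210,y+260,r,ray(c,x+210,y+260,.018))
```

```text
[0.41853025 0.1663693  0.018     ] [0.41843747 0.16603296 0.072     ]
225.0 275.5 11.236202239990234 [0.41933159 0.16736261 0.018     ]
```

{"method": "carry_out", "body": {
  "deltas": [
    [0,0,0,0,0,-0.1205,0.5],
    [0,0,0,0,0,-0.1205,0.5],
    [0,0,0,0,0,-0.1205,0.5],
    [0,0,0,0,0,-0.1205,0.5],
    [0,0,0,0,0,-0.1205,0.5],
    [0,0,0,0,0,-0.1205,0.5],
    [-3.5,0,0,0,0,0,0.5],
    [-3.5,0,0,0,0,0,0.5]
  ]
}}

```text
time: 6.5
tool_pos: [0.4977, 0.2307, 0.2108]
tool_rot: [-3.14, 0.004, 0.686]
contact_force: [-0.3, -1.6, -0.5]
opening: 0.0455
grip_force: 0.0
```

{"method": "carry_out", "body": {
  "deltas": [
    [-3.42,0,0,0,0,0,0.5],
    [-3.42,0,0,0,0,0,0.5],
    [-3.42,-0.05,0,0,0,0,0.5],
    [0,0,2.5,0,0,0,0.5],
    [0,0,2.5,0,0,0,0.5],
    [0,0,2.5,0,0,0,0.5],
    [0,0,2.5,0,0,0,0.5],
    [0,0,0,0,0,0,0.5]
  ]
}}

```text
time: 7.17
tool_pos: [0.4151, 0.1656, 0.1091]
tool_rot: [-3.137, 0.009, 0.684]
contact_force: [-1.6, 0.4, 0.6]
opening: 0.0457
grip_force: 0.0
```

{"method": "carry_out", "body": {
  "deltas": [
    [0,0,0,0,0,0,0.5],
    [0,0,0,0,0,0,0.5],
    [0,0,1.2,0,0,0,0.5],
    [0,0,1.2,0,0,0,0.5],
    [0,0,1.2,0,0,0,0.5],
    [0,0,1.2,0,0,0,0.5],
    [0,0,0,0,0,0,0.5],
    [0,0,0,0,0,0,0.5]
  ]
}}

```text
time: 7.83
tool_pos: [0.4194, 0.1666, 0.0666]
tool_rot: [3.141, -0.001, 0.684]
contact_force: [0.8, -0.2, 0.1]
opening: 0.0462
grip_force: 0.0
```

Down 2.3 cm and grip.

{"method": "carry_out", "body": {
  "deltas": [
    [0,0,1.2,0,0,0,0.5],
    [0,0,1.1,0,0,0,0.5],
    [0,0,0,0,0,0,0.5],
    [0,0,0,0,0,0,0],
    [0,0,0,0,0,0,0],
    [0,0,0,0,0,0,0],
    [0,0,0,0,0,0,0],
    [0,0,0,0,0,0,0]
  ],
  "force": 40
}}

```text
time: 8.5
tool_pos: [0.4192, 0.1666, 0.0433]
tool_rot: [3.141, -0.001, 0.684]
contact_force: [-2.0, 0.2, 4.2]
opening: 0.0193
grip_force: 40.0
```

{"method": "carry_out", "body": {
  "deltas": [
    [0,0,0,0,0,0,0],
    [0,0,0,0,0,0,0],
    [0,0,0,0,0,0,0],
    [0,0,0,0,0,0,0],
    [0,0,0,0,0,0,0],
    [0,0,0,0,0,0,0],
    [0,0,0,0,0,0,0],
    [0,0,0,0,0,0,0]
  ]
}}

```text
time: 9.17
tool_pos: [0.4192, 0.1666, 0.0433]
tool_rot: [3.141, -0.001, 0.684]
contact_force: [-1.8, 1.2, 6.4]
opening: 0.0191
grip_force: 40.0
```

{"method": "carry_out", "body": {
  "deltas": [
    [0,0,-1,0,0,0,0],
    [0,0,-2,0,0,0,0],
    [0,0,-2.5,0,0,0,0],
    [0,0,-2.5,0,0,0,0],
    [0,0,-2.5,0,0,0,0],
    [0,0,-2.5,0,0,0,0],
    [0,0,-2.5,0,0,0,0],
    [0,0,-1.5,0,0,0,0]
  ],
  "force": 45
}}

```text
time: 9.83
tool_pos: [0.4192, 0.1664, 0.2148]
tool_rot: [3.141, -0.002, 0.684]
contact_force: [0.9, 0.3, -4.0]
opening: 0.0195
grip_force: 45.0
```

{"method": "carry_out", "body": {
  "deltas": [
    [0,0,0,0,0,0.112,0],
    [0,0,0,0,0,0.112,0],
    [0,0,0,0,0,0.112,0],
    [0,0,0,0,0,0.112,0],
    [0,0,0,0,0,0.112,0],
    [0,0,0,0,0,0.112,0],
    [0,0,0,0,0,0.112,0],
    [0,0,0,0,0,0.113,0]
  ]
}}

```text
time: 10.5
tool_pos: [0.4183, 0.1662, 0.2121]
tool_rot: [3.141, 0.002, -0.219]
contact_force: [0.5, -0.8, -3.5]
opening: 0.019
grip_force: 45.0
```

Holder is lifted (about 3.5 N). Traverse over the bottle.

{"method": "carry_out", "body": {
  "deltas": [
    [0.4,1.7,0,0,0,0,0],
    [0.7,3.2,0,0,0,0,0],
    [0.7,3.2,0,0,0,0,0],
    [0.7,3.2,0,0,0,0,0],
    [0.7,3.2,0,0,0,0,0],
    [0.7,3.2,0,0,0,0,0],
    [0.7,3.2,0,0,0,0,0],
    [0.7,3.2,0,0,0,0,0]
  ]
}}

```text
time: 11.17
tool_pos: [0.4189, -0.0817, 0.2123]
tool_rot: [-3.141, 0.001, -0.213]
contact_force: [0.9, 0.0, -4.0]
opening: 0.019
grip_force: 45.0
```

{"method": "carry_out", "body": {
  "deltas": [
    [0.7,3.2,0,0,0,0,0],
    [0.7,3.2,0,0,0,0,0],
    [0.7,3.2,0,0,0,0,0],
    [0.7,3.2,0,0,0,0,0],
    [0.7,3.2,0,0,0,0,0],
    [0,0,0,0,0,0,0],
    [0,0,0,0,0,0,0],
    [0,0,0,0,0,0,0]
  ]
}}

```text
time: 11.83
tool_pos: [0.4194, -0.2435, 0.2119]
tool_rot: [-3.14, 0.002, -0.214]
contact_force: [-0.5, -0.3, -3.2]
opening: 0.0191
grip_force: 45.0
```

{"method": "carry_out", "body": {
  "deltas": [
    [0,0,0,0,0.1,0,0],
    [0,0,0,0,0.1,0,0],
    [0,0,0,0,0.1,0,0],
    [0,0,0,0,0.1,0,0],
    [0,0,0,0,0.1236,0,0],
    [0,0,0,0,0,0,0],
    [0,0,0,0,0,0,0],
    [0,0,0,0,0,0,0]
  ]
}}

```text
time: 12.5
tool_pos: [0.4212, -0.2431, 0.213]
tool_rot: [-3.138, -0.497, -0.211]
contact_force: [0.7, 0.4, -3.3]
opening: 0.0191
grip_force: 45.0
```

Run:
```python
from h import *
o=robot.observe();print(o['qpos'],o['tool_pos'],o['tool_rot'])
c=cams.read_camera("top"); s=cams.read_camera("scene")
m=np.hstack([cv2.resize(c["image"][160:340,270:450],(400,400),interpolation=cv2.INTER_CUBIC),cv2.resize(s["image"][120:300,180:360],(400,400),interpolation=cv2.INTER_CUBIC)])
cv2.imwrite("pics/c3.png",m)
```

```text
[-0.8775549   0.08731073  2.04519094  0.49917913  0.67057557  0.56158325] [ 0.42120971 -0.24308743  0.21304731] [-3.13800239 -0.49687702 -0.21115865]
```

View pics/c3.png

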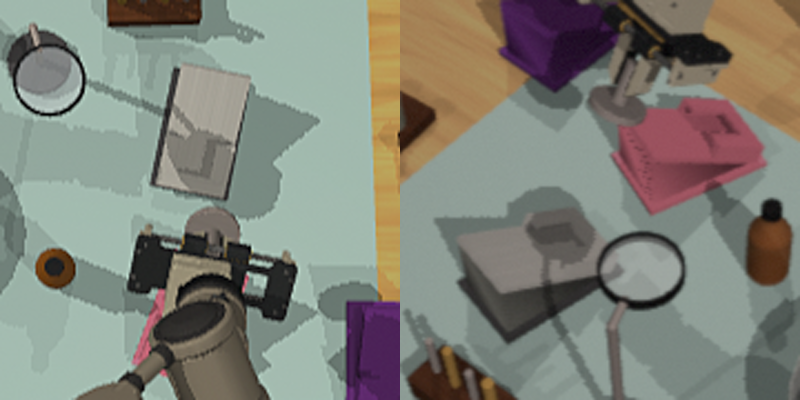

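{"method": "carry_out", "body": {
  "deltas": [
    [1.7,-0.48,1.5,0,0,0,0],
    [1.7,-0.48,2.5,0,0,0,0],
    [1.7,-0.48,2.5,0,0,0,0],
    [1.7,-0.48,2.5,0,0,0,0],
    [1.7,-0.48,2.5,0,0,0,0],
    [1.7,-0.48,2.5,0,0,0,0],
    [0,0,1.3,0,0,0,0],
    [0,0,0,0,0,0,0]
  ]
}}

```text
time: 13.27
tool_pos: [0.5876, -0.2472, 0.1238]
tool_rot: [-3.136, -0.494, -0.21]
contact_force: [-0.7, 1.1, -3.6]
opening: 0.0195
grip_force: 45.0
```

{"method": "carry_out", "body": {
  "deltas": [
    [0,0,0,0,0,0,0],
    [0,0,0,0,0,0,0],
    [0,0,0,0,0,0,0],
    [0,0,0,0,0,0,0],
    [0,0,0,0,0,0,0],
    [0,0,0,0,0,0,0],
    [0,0,0,0,0,0,0],
    [0,0,0,0,0,0,0]
  ]
}}

```text
time: 13.93
tool_pos: [0.5859, -0.2487, 0.1272]
tool_rot: [-3.138, -0.499, -0.212]
contact_force: [0.4, -0.0, -3.1]
opening: 0.0189
grip_force: 45.0
```

Run:
```python
from h import *
o=robot.observe();print(o['qpos'],o['tool_pos'],o['tool_rot'])
c=cams.read_camera("top"); s=cams.read_camera("scene")
m=np.hstack([cv2.resize(c["image"][160:260,320:420],(400,400),interpolation=cv2.INTER_CUBIC),cv2.resize(s["image"][180:280,200:300],(400,400),interpolation=cv2.INTER_CUBIC)])
cv2.imwrite("pics/c4.png",m)
```

```text
[-0.6165901   0.4563965   1.8053342   0.44987954  0.457284    0.80192471] [ 0.58594107 -0.24868423  0.12724364] [-3.13757385 -0.49873875 -0.21196353]
```

View pics/c4.png

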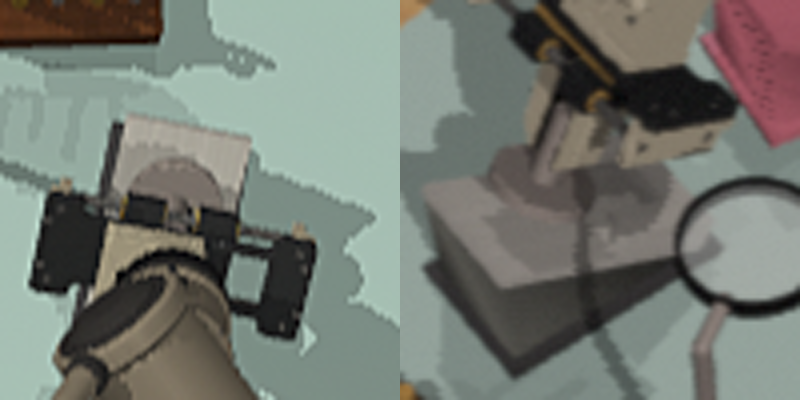

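{"method": "carry_out", "body": {
  "deltas": [
    [0,-0.1,0,0,0.025,0,0],
    [0,0,0.7,0,0,0,0],
    [0,0,0.7,0,0,0,0],
    [0,0,0.5,0,0,0,0],
    [0,0,0.3,0,0,0,0],
    [0,0,0,0,0,0,0],
    [0,0,0,0,0,0,0],
    [0,0,0,0,0,0,0]
  ]
}}

```text
time: 14.7
tool_pos: [0.5971, -0.2498, 0.108]
tool_rot: [-3.138, -0.524, -0.212]
contact_force: [0.3, -0.6, -3.3]
opening: 0.0191
grip_force: 45.0
```

{"method": "carry_out", "body": {
  "deltas": [
    [0,0,0.1,0,0,0,0],
    [0,0,0.1,0,0,0,0],
    [0,0,0.1,0,0,0,0],
    [0,0,0.1,0,0,0,0],
    [0,0,0,0,0,0,0],
    [0,0,0,0,0,0,0],
    [0,0,0,0,0,0,0],
    [0,0,0,0,0,0,0]
  ]
}}

```text
time: 15.37
tool_pos: [0.599, -0.2502, 0.1045]
tool_rot: [-3.137, -0.523, -0.212]
contact_force: [-0.4, 0.2, -4.3]
opening: 0.0195
grip_force: 45.0
```

{"method": "carry_out", "body": {
  "deltas": [
    [0,0,0.1,0,0,0,0],
    [0,0,0.1,0,0,0,0],
    [0,0,0.1,0,0,0,0],
    [0,0,0,0,0,0,0],
    [0,0,0,0,0,0,0],
    [0,0,0,0,0,0,0],
    [0,0,0,0,0,0,0],
    [0,0,0,0,0,0,0]
  ]
}}

```text
time: 16.03
tool_pos: [0.5993, -0.25, 0.1041]
tool_rot: [-3.138, -0.524, -0.211]
contact_force: [-22.9, 6.2, 21.2]
opening: 0.0196
grip_force: 45.1
```

{"method": "carry_out", "body": {
  "deltas": [
    [0,0,-0.2,0,0,0,0],
    [0,0,0,0,0,0,0],
    [-0.4,0,0,0,0,0,0],
    [-0.4,0,0,0,0,0,0],
    [-0.4,0,0,0,0,0,0],
    [-0.4,0,0,0,0,0,0],
    [-0.4,0,0,0,0,0,0],
    [0,0,0,0,0,0,0]
  ]
}}

```text
time: 16.7
tool_pos: [0.583, -0.2475, 0.0947]
tool_rot: [-3.14, -0.527, -0.211]
contact_force: [-4.2, 0.6, 6.8]
opening: 0.0192
grip_force: 45.0
```

Run:
```python
from h import *
o=robot.observe();print(o['contact_force'],o['torque'],o['tool_pos'],o['tool_rot'])
c=cams.read_camera("top"); s=cams.read_camera("scene")
m=np.hstack([cv2.resize(c["image"][165:245,325:405],(400,400),interpolation=cv2.INTER_CUBIC),cv2.resize(s["image"][190:270,205:285],(400,400),interpolation=cv2.INTER_CUBIC)])
cv2.imwrite("pics/c5.png",m)
```

```text
[-4.15392143  0.60614586  6.81911221] [-0.24618788  0.63509356 -0.06319809] [ 0.58302607 -0.24752885  0.09470151] [-3.13957851 -0.52651955 -0.21146689]
```

View pics/c5.png

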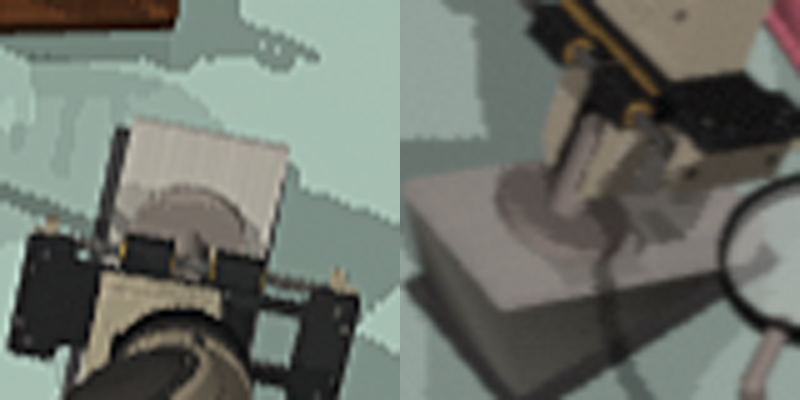

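Run:
```python
from h import *
o=np.array([.5547,-.2421,.036]); d=np.array([.9774,-.2113,0]); xp=d*.866+[0,0,.5]; yp=np.array([.2113,.9774,0]); zp=-.5*d+[0,0,.866]
ys=np.arange(-62,63,2)
for n in("top","scene"):
    c=cams.read_camera(n); M=c["world_to_cam"]; g=cv2.cvtColor(c["image"],cv2.COLOR_BGR2GRAY).astype(np.float32); bgr=c["image"].astype(np.float32)
    for X,h in((120,0),(110,0),(100,0),(80,10),(72,10),(66,10)):
        P=np.array([o+xp*X/1e3+yp*y/1e3+zp*h/1e3 for y in ys]); q=P@M[:3,:3].T+M[:3,3]
        u=(c["fx"]*q[:,0]/-q[:,2]+c["cx"]).astype(np.float32); v=(c["fy"]*-q[:,1]/-q[:,2]+c["cy"]).astype(np.float32)
        s=cv2.remap(bgr,u[None],v[None],cv2.INTER_LINEAR)[0]; print(n,X,h,"\n",(s[:,1]).astype(int).tolist(),"\n",(s[:,2]-s[:,0]).astype(int).tolist())
```

```text
top 120 0 
 [190, 190, 190, 191, 192, 194, 189, 163, 156, 156, 157, 159, 160, 160, 160, 160, 161, 158, 156, 159, 160, 160, 160, 162, 165, 161, 162, 164, 160, 158, 158, 161, 164, 167, 163, 160, 161, 161, 162, 163, 165, 170, 173, 167, 162, 159, 162, 163, 164, 166, 166, 165, 164, 165, 169, 170, 169, 155, 153, 155, 160, 167, 172] 
 [-13, -13, -13, -13, -13, -14, -10, 8, 14, 16, 16, 15, 15, 15, 15, 15, 16, 15, 14, 14, 15, 15, 15, 16, 16, 14, 14, 16, 15, 15, 15, 15, 15, 15, 15, 15, 15, 15, 15, 15, 15, 16, 17, 16, 14, 13, 14, 15, 16, 15, 14, 16, 17, 15, 6, -6, -12, -10, -10, -10, -10, -11, -11]
top 110 0 
 [191, 194, 177, 133, 134, 135, 132, 154, 168, 164, 162, 162, 165, 164, 164, 165, 164, 164, 163, 165, 165, 165, 167, 169, 167, 167, 166, 164, 164, 164, 165, 166, 167, 166, 164, 164, 165, 166, 166, 166, 166, 166, 170, 170, 165, 167, 167, 167, 166, 166, 167, 169, 173, 179, 121, 68, 57, 52, 63, 117, 152, 169, 171] 
 [-13, -13, -12, -9, -10, -9, -4, 9, 17, 15, 14, 14, 14, 14, 15, 15, 15, 15, 15, 14, 14, 14, 14, 15, 15, 15, 15, 15, 15, 14, 15, 15, 15, 14, 14, 15, 15, 15, 15, 14, 14, 15, 15, 15,
[... 4992 characters left out ...]
0, 11, 12, 11, 11, 11, 11, 11, 12, 12, 11, 11, 11, 11, 11, 11, 11, 11, 11, 11, 12, 12, 11, 11, 11, 12, 13, 14, 14, 15, 15, 15, 15, 14, 14, 12, 10, 9, 7, 6, 6, 7, 6, 5, 5, 5, 5]
scene 66 10 
 [128, 119, 117, 115, 115, 115, 115, 115, 115, 115, 114, 114, 109, 97, 87, 83, 80, 80, 80, 80, 80, 80, 80, 79, 79, 80, 81, 80, 79, 80, 80, 81, 80, 80, 81, 81, 80, 80, 81, 81, 81, 81, 82, 83, 86, 89, 97, 104, 103, 102, 98, 91, 83, 76, 75, 75, 76, 75, 73, 71, 71, 73, 63] 
 [-6, -6, -5, -5, -5, -5, -5, -5, -5, -4, -1, 3, 7, 8, 10, 11, 12, 12, 11, 11, 10, 10, 10, 10, 11, 11, 11, 12, 11, 11, 11, 11, 12, 12, 11, 11, 11, 11, 11, 11, 11, 12, 12, 12, 13, 12, 13, 14, 14, 13, 13, 12, 8, 6, 6, 6, 5, 5, 6, 6, 5, 5, 5]
```

{"method": "carry_out", "body": {
  "deltas": [
    [-0.2,0.1,0,0,0,0,0],
    [-0.4,0,0,0,0,0,0],
    [-0.4,0,0,0,0,0,0],
    [-0.4,0,0,0,0,0,0],
    [-0.4,0,0,0,0,0,0],
    [-0.4,0,0,0,0,0,0],
    [0,0,0,0,0,0,0],
    [0,0,0,0,0,0,0]
  ]
}}

```text
time: 17.57
tool_pos: [0.5642, -0.2446, 0.0837]
tool_rot: [-3.14, -0.526, -0.211]
contact_force: [-4.6, 0.2, 7.2]
opening: 0.0196
grip_force: 45.0
```

{"method": "carry_out", "body": {
  "deltas": [
    [-0.4,0,0,0,0,0,0],
    [-0.4,0,0,0,0,0,0],
    [-0.4,0,0,0,0,0,0],
    [-0.4,0,0,0,0,0,0],
    [-0.4,0,0,0,0,0,0],
    [0,0,0,0,0,0,0],
    [0,0,0,0,0,0,0],
    [0,0,0,0,0,0,0]
  ]
}}

```text
time: 18.23
tool_pos: [0.5472, -0.241, 0.0737]
tool_rot: [-3.14, -0.526, -0.211]
contact_force: [-4.6, 1.1, 7.2]
opening: 0.0193
grip_force: 45.0
```

{"method": "carry_out", "body": {
  "deltas": [
    [-0.3,0,0,0,0,0,0],
    [-0.3,0,0,0,0,0,0],
    [-0.3,0,0,0,0,0,0],
    [-0.2,0,0,0,0,0,0],
    [0,0,0,0,0,0,0],
    [0,0,0,0,0,0,0],
    [0,0,0,0,0,0,0],
    [0,0,0,0,0,0,0]
  ]
}}

```text
time: 18.9
tool_pos: [0.5374, -0.239, 0.068]
tool_rot: [-3.136, -0.523, -0.212]
contact_force: [-4.1, -0.4, 5.2]
opening: 0.0194
grip_force: 45.0
```

{"method": "carry_out", "body": {
  "deltas": [
    [-0.1,0,0,0,0,0,0],
    [-0.1,0,0,0,0,0,0],
    [-0.1,0,0,0,0,0,0],
    [0,0,0,0,0,0,0],
    [0,0,0,0,0,0,0],
    [0,0,0,0,0,0,0],
    [0,0,0,0,0,0,0],
    [0,0,0,0,0,0,0]
  ]
}}

```text
time: 19.57
tool_pos: [0.5348, -0.2383, 0.0667]
tool_rot: [-3.134, -0.522, -0.212]
contact_force: [-1.0, -1.2, 0.5]
opening: 0.0191
grip_force: 45.0
```

{"method": "carry_out", "body": {
  "deltas": [
    [-0.1,0,0.05,0,0,0,0],
    [-0.1,0,0,0,0,0,0],
    [-0.1,0,0,0,0,0,0],
    [0,0,0,0,0,0,0],
    [0,0,0,0,0,0,0],
    [0,0,0,0,0,0,0],
    [0,0,0,0,0,0,0],
    [0,0,0,0,0,0,0]
  ]
}}

```text
time: 20.23
tool_pos: [0.5338, -0.2387, 0.0664]
tool_rot: [-3.133, -0.524, -0.212]
contact_force: [5.5, 0.5, 1.7]
opening: 0.0193
grip_force: 45.0
```

{"method": "carry_out", "body": {
  "deltas": [
    [-0.1,0,0,0,0,0,0],
    [-0.1,0,0,0,0,0,0],
    [0,0,0,0,0,0,0],
    [0,0,0,0,0,0,0],
    [0,0,0,0,0,0,0],
    [0,0,0,0,0,0,0],
    [0,0,0,0,0,0,0],
    [0,0,0,0,0,0,0]
  ]
}}

```text
time: 20.9
tool_pos: [0.5333, -0.2388, 0.0664]
tool_rot: [-3.133, -0.526, -0.212]
contact_force: [10.6, 1.3, 3.2]
opening: 0.0191
grip_force: 45.0
```

Run:
```python
from h import *
o=robot.observe();print(o['contact_force'],o['torque'],o['tool_pos'],o['tool_rot'])
c=cams.read_camera("top"); s=cams.read_camera("scene")
m=np.hstack([cv2.resize(c["image"][180:260,325:405],(400,400),interpolation=cv2.INTER_CUBIC),cv2.resize(s["image"][190:270,210:290],(400,400),interpolation=cv2.INTER_CUBIC)])
cv2.imwrite("pics/c6.png",m)
```

```text
[10.57917722  1.30060539  3.16050055] [ 0.29496864 -1.58718703  0.19407749] [ 0.53330977 -0.23882366  0.06642076] [-3.13279256 -0.52596903 -0.21167342]
```

View pics/c6.png

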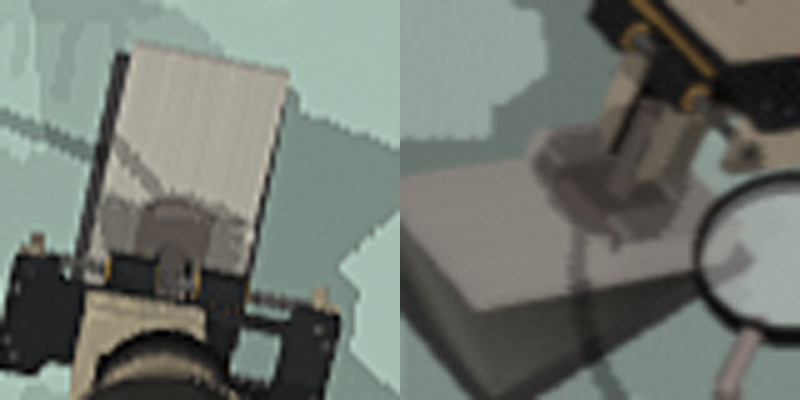

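{"method": "carry_out", "body": {
  "deltas": [
    [0.1,0,0,0,0,0,0.5],
    [0,0,0,0,0,0,0.5],
    [0,0,0,0,0,0,0.5],
    [0,0,0,0,0,0,0.5],
    [0,0,0,0,0,0,0.5],
    [0,0,-0.5,0,0,0,0.5],
    [0,0,-1.5,0,0,0,0.5],
    [0,0,-2.5,0,0,0,0.5]
  ]
}}

```text
time: 21.67
tool_pos: [0.5089, -0.2336, 0.103]
tool_rot: [-3.131, -0.518, -0.213]
contact_force: [0.3, 0.1, 0.8]
opening: 0.0458
grip_force: 0.0
```

{"method": "carry_out", "body": {
  "deltas": [
    [0,0,-2.5,0,0,0,0.5],
    [0,0,-2.5,0,0,0,0.5],
    [0,0,-2.5,0,0,0,0.5],
    [-1.5,0,-2,0,0,0,0.5],
    [-2.5,0,0,0,0,0,0.5],
    [-2.5,0,0,0,0,0,0.5],
    [0,0,0,0,0,0,0.5],
    [0,0,0,0,0,0,0.5]
  ]
}}

```text
time: 22.33
tool_pos: [0.4073, -0.2129, 0.1541]
tool_rot: [-3.132, -0.521, -0.214]
contact_force: [0.8, -0.2, 0.0]
opening: 0.0461
grip_force: 0.0
```

Run:
```python
from h import *
o=robot.observe();print(o['contact_force'],o['tool_pos'],o['time'])
c=cams.read_camera("top"); s=cams.read_camera("scene")
m=np.hstack([cv2.resize(c["image"][180:260,325:405],(400,400),interpolation=cv2.INTER_CUBIC),cv2.resize(s["image"][190:270,210:290],(400,400),interpolation=cv2.INTER_CUBIC)])
cv2.imwrite("pics/c7.png",m)
```

```text
[ 0.77177828 -0.17629015  0.01171273] [ 0.40727381 -0.21291263  0.15406348] 22.3333
```

View pics/c7.png

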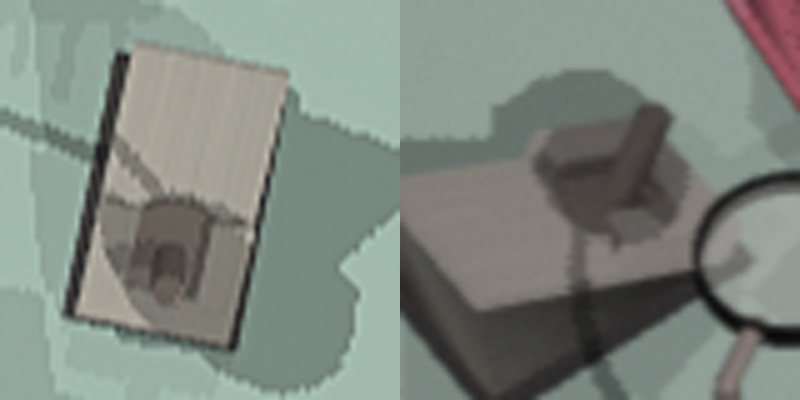

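Run:
```python
from h import *
o=np.array([.5547,-.2421,.036]); d=np.array([.9774,-.2113,0]); xp=d*.866+[0,0,.5]; yp=np.array([.2113,.9774,0]); zp=-.5*d+[0,0,.866]
for n in("top","scene"):
    c=cams.read_camera(n); M=c["world_to_cam"]; g=c["image"].astype(np.float32)
    def prof(y,h,xs):
        P=np.array([o+xp*X/1e3+yp*y/1e3+zp*h/1e3 for X in xs]); q=P@M[:3,:3].T+M[:3,3]
        u=(c["fx"]*q[:,0]/-q[:,2]+c["cx"]).astype(np.float32); v=(-c["fy"]*q[:,1]/-q[:,2]+c["cy"]).astype(np.float32)
        return cv2.remap(g,u[None],v[None],cv2.INTER_LINEAR)[0][:,1].astype(int).tolist()
    xs=np.arange(16,50,1)
    for y,h in((-5,10),(0,10),(5,10),(-38,19),(-32,19),(32,19),(38,19)): print(n,y,h,prof(y,h,xs))
    print(n,"low end h19 y0,-30,30 X -60..-26",[prof(y,19,np.arange(-60,-16,2)) for y in(-30,0,30)])
    ys=np.arange(-20,20,1)
    Q=o+zp*.064; q=M[:3,:3]@Q+M[:3,3]; print("stem top pred px",c["fx"]*q[0]/-q[2]+c["cx"],-c["fy"]*q[1]/-q[2]+c["cy"])
```

```text
top -5 10 [96, 96, 96, 96, 96, 96, 96, 96, 96, 96, 96, 96, 96, 94, 92, 90, 90, 93, 96, 100, 104, 109, 114, 123, 132, 141, 148, 153, 159, 162, 161, 160, 160, 160]
top 0 10 [96, 96, 95, 95, 95, 95, 95, 96, 96, 96, 97, 97, 96, 95, 94, 90, 86, 81, 82, 88, 96, 104, 118, 133, 148, 154, 159, 164, 166, 165, 164, 163, 162, 162]
top 5 10 [96, 96, 95, 94, 95, 95, 96, 96, 97, 97, 96, 96, 96, 95, 92, 88, 86, 88, 95, 103, 110, 115, 118, 121, 129, 138, 146, 153, 158, 161, 163, 163, 163, 163]
top -38 19 [125, 125, 125, 124, 124, 124, 124, 128, 133, 139, 138, 132, 125, 118, 108, 96, 86, 94, 108, 121, 135, 148, 158, 166, 164, 162, 161, 160, 160, 160, 159, 159, 159, 159]
top -32 19 [126, 125, 126, 126, 126, 126, 127, 128, 128, 125, 121, 116, 112, 106, 101, 97, 101, 105, 109, 118, 128, 139, 149, 155, 160, 164, 163, 162, 160, 160, 159, 159, 159, 158]
top 32 19 [125, 125, 125, 125, 125, 125, 126, 125, 124, 119, 115, 110, 109, 111, 115, 125, 138, 151, 161, 163, 164, 163, 163, 163, 163, 163, 163, 164, 163, 160, 156, 150, 143, 136]
top 38 19 [125, 125, 125, 125, 126, 127, 127, 127, 125, 124, 121, 115, 109, 1
[... 1311 characters left out ...]
, 118]
scene 32 19 [93, 93, 92, 91, 91, 91, 92, 92, 92, 92, 92, 90, 88, 86, 83, 81, 79, 77, 76, 76, 76, 77, 77, 78, 80, 81, 83, 85, 86, 89, 92, 95, 96, 98]
scene 38 19 [93, 93, 94, 94, 94, 93, 93, 92, 92, 92, 92, 92, 91, 89, 87, 85, 82, 78, 75, 75, 78, 81, 85, 90, 97, 103, 107, 109, 111, 113, 117, 120, 124, 124]
scene low end h19 y0,-30,30 X -60..-26 [[147, 144, 131, 116, 90, 69, 62, 59, 62, 64, 66, 68, 69, 69, 70, 68, 67, 68, 70, 74, 79, 85], [150, 149, 147, 143, 137, 129, 119, 109, 100, 91, 89, 89, 89, 89, 89, 87, 83, 79, 75, 70, 64, 58], [101, 95, 89, 84, 77, 67, 52, 44, 38, 41, 44, 59, 76, 92, 109, 118, 126, 127, 127, 127, 124, 120]]
stem top pred px 260.41255097617545 213.22433618437293
```

```bash
python3 -c "
from cell import robot
print(robot.hand_in())"
```

```text
the job is handed in; nothing more can be done
None
```

I turned the cover over the round holder's compartment, lifted the holder out and slid it down under the lips of the rest. It stopped firmly against the end wall; I released it at about 22 s and handed the job in, with no sign that anything else was touched.

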